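Build up two damper shafts

ROBOT

A 6-joint arm with a two-finger parallel gripper is mounted at the origin on the work surface. World frame = base frame: x ahead of the robot, y to its left, z up, the work surface at z = 0. Lengths are in m, angles in rad, forces in N, time in s.
With the tool pointing down it reaches from about 0.275 to 0.85 m from the base axis. Payload 5.2 kg.
Tool frame: the origin (TCP) lies at the very end of the fingers, on their centre line; the grasp point (between the pads) lies 19 mm behind it; z points along the fingers, y is the line along which they close (so a half turn about z gives the same grasp; the last joint's range is limited). The gripper opens to 85 mm and grips with 20 to 120 N. Pads are 22 mm wide; open, the fingers measure 114 mm over their backs; the gripper's body (76 mm by 85 mm) begins 54 mm behind the grasp point. The pads swing forward as they close: fully open they stand 13 mm farther back than shut.
Start: joints at [-1.369, 0.259, 1.535, -0, 1.348, -0.203], TCP at [0.217, -0.506, 0.231] pointing down, gripper open.
Joint ranges: [-3.14, 3.14], [-0.91, 2.08], [0.19, 2.58], [-1.22, 4.36], [0.22, 2.71], [-3.12, 3.12]. Speed limits (rad/s): [2.57, 2.57, 3.14, 3.14, 3.14, 3.14].

INTERFACE

Orientations are given as a 3x3 rotation matrix whose columns are the frame's x, y, z axes.
In Python, from plant import manip gives the robot as it stands.
- The arm moves only by the tool play_rows, never from a script. Its argument "increments" is a list of rows, each a list of 7 numbers: the turn, a rotation vector about the world's x, y, z in fractions of the full range, 1 being 120 degrees, then the shift along the world's x, y, z in parts of the range, where 1.0 means 0.6 m, then the closure, from 0 (fully open) to 1 (shut). A call has 1 to 20 rows; each row is the pose to reach, as a shift and turn from the pose commanded when the call began; what a row does not reach only later rows make up. A row lasts 1/8 s, in which the tool goes at most 62.5 mm and 10.7 degrees, less where a joint would pass 70% of its speed; a pose out of reach is approached as far as the arm can. A call with a gripper value outside its range is refused whole. The fingers move at their own pace and stop on an object; "newtons" is the grip in N (left out, the last holds). Time passes only in rows, so rows that repeat a pose let the fingers close. It gives the time, the measured TCP pose, the force, the opening and the grip force at its end, in the units of the state.
- manip.get_obs(): the state, without advancing time (a new reading comes with each control period).
- manip.snapshot(name): name is "scene" or "top" or "wrist"; returns the picture (480x640x3 uint8, blue, green, red); there is no depth.
- manip.camera_params(name): a dict with "fx", "fy", "cx", "cy" (pixels), "world_to_cam" (4x4, takes a point from world to camera coordinates). Camera axes: x right, y up, looking along -z (the intrinsics and any distortion apply to the point x, -y, -z); pixel columns grow to the right and rows downward; lengths in m; the calibration is good to about 2 mm. The wrist camera is an equidistant fisheye: a pixel r from the principal point sees the ray r / f radians off the axis. A picture is of the moment at which its call begins: read the wrist's pose just before it. camera_params takes no time and is no camera call; for the wrist camera it gives the pose at the moment of the call.
- manip.finish_job(): hands the job in; it is judged then, once.
Trained networks look in the newest picture that a camera, given by its name, has taken for a name from the list of things; names that differ only in an ending like _2 or _b are one class to them, and where a whole thing is asked for, a point or a joint stands for the part that bears it (a point fixed in the world has none). Each returns a list of dicts, best first, with "p" (0 to 1); they miss things now and then, are a little off and sometimes report something else, mostly with a low value. They report only what shows in the picture. A call takes as long as a camera call. They do not tell look-alikes from the thing itself.
- manip.recognise(camera, label): "uv" ([column, row] in pixels, amid what is visible of it).
The state is a dict: "time_s": time; "q": joint angles; "joint_velocities": joint speeds; "joint_efforts": joint torques, N m; "position": TCP position; "eef_rot": TCP orientation; "contact_force": force on the tool from outside, world axes, zero at the start; "wrist_torque": the same for the moment, N m; "finger_gap": opening from 0.0 (shut) to 1.0 (fully open); "grip_force": force on a finger pad.
Only numpy, scipy, OpenCV 4.12 (cv2) and the standard library are available. Lean on these libraries where they do the work, as an engineer would, in place of code of your own. Each camera call takes 0.05 s, during which the arm holds its last target. There are 200 camera calls.

TASK

Build up the two damper shafts. On the shaft in the red clamp put the black bump stop at the bottom, then the red seal head, then the brass piston on top; on the shaft in the blue clamp put the white spacer first and then the green spring seat, flange down. Lower each part down the shaft until it rests on what is below it before letting go, without dropping it, and leave the bottle, the jar and the wrench where they are.

Things in the scene. Friction and masses are not known exactly. Their poses are not given: they have to be found in the camera images.
- red_clamp: red shaft clamp fixed to the bench: foot 90 x 70 mm, red block 60 x 53 mm up to 38 mm, low handle (under 30 mm) on one side, then a round dark boss 30 mm wide whose flat top, the seat, is 50 mm above the bench. From it a steel shaft of 11 mm diameter stands upright, straight to 102 mm, tapering to a 4 mm tip at 112 mm. Origin: on the bench, on the shaft's axis; z up
- blue_clamp: blue shaft clamp fixed to the bench: foot 90 x 70 mm, blue block 60 x 53 mm up to 38 mm, low handle (under 30 mm) on one side, then a round dark boss 30 mm wide whose flat top, the seat, is 50 mm above the bench. From it a steel shaft of 11 mm diameter stands upright, straight to 102 mm, tapering to a 4 mm tip at 112 mm. Origin: on the bench, on the shaft's axis; z up
- bump_stop: black rubber bump stop: plain ring of 42 mm outer diameter, 20 mm high, with an 18 mm through bore. Loose, lies flat on the bench with its bore upright. Origin: centre of its underside, on the bore's axis; z up along the bore (the yaw does not matter)
- seal_head: red seal head: plain ring of 50 mm outer diameter, 20 mm high, with an 18 mm through bore. Loose, lies flat on the bench with its bore upright. Origin: centre of its underside, on the bore's axis; z up along the bore (the yaw does not matter)
- piston: brass (yellow metal) piston: plain ring of 38 mm outer diameter, 18 mm high, with an 18 mm through bore. Loose, lies flat on the bench with its bore upright. Origin: centre of its underside, on the bore's axis; z up along the bore (the yaw does not matter)
- spacer: white plastic spacer: plain ring of 34 mm outer diameter, 22 mm high, with an 18 mm through bore. Loose, lies flat on the bench with its bore upright. Origin: centre of its underside, on the bore's axis; z up along the bore (the yaw does not matter)
- spring_seat: green spring seat: hub of 40 mm outer diameter, 20 mm high, with a flange of 54 mm diameter round its lowest 6 mm, and an 18 mm through bore; flange down. Loose, lies flat on the bench with its bore upright. Origin: centre of its underside, on the bore's axis; z up along the bore (the yaw does not matter)
- oil_bottle: bystander: black oil bottle with a pale label and a yellow cap, 56 mm diameter, 130 mm tall, standing. Origin: centre of its underside
- grease_jar: bystander: amber grease jar with a pale label and a grey lid, 72 mm diameter, 65 mm tall, standing. Origin: centre of its underside
- wrench: bystander: steel wrench, 200 mm long, lying flat at the far edge of the work. Origin: about its middle, on the bench; x along it
Things that resemble listed ones, but are neither listed nor needed, are in the scene too. What is meant by the spacer is not purple, and is the larger of those in its own colour.

How it is judged:
At the end, for the whole second after the job is handed in: Each part is on its own shaft (axis within 7 mm), upright (within 0.1 rad), at rest and released, with its underside within 4 mm of its place: red clamp, bump stop 50 mm, seal head 70 mm and piston 90 mm above the bench; blue clamp, spacer 50 mm and spring seat 72 mm above the bench (horizontal distance between each of bump_stop, seal_head, piston and red_clamp below 0.007 m and z of bump_stop in the frame of red_clamp between 0.046 and 0.054 m and angle between each of bump_stop, seal_head, piston, spacer, spring_seat's own z axis and vertical below 0.1 rad and linear speed of each of bump_stop, seal_head, piston, spacer, spring_seat below 0.02 m/s and z of seal_head in the frame of red_clamp between 0.066 and 0.074 m and z of piston in the frame of red_clamp between 0.086 and 0.094 m and horizontal distance between each of spacer, spring_seat and blue_clamp below 0.007 m and z of spacer in the frame of blue_clamp between 0.046 and 0.054 m and z of spring_seat in the frame of blue_clamp between 0.068 and 0.076 m); the robot touches nothing.
It fails at once if a part falls down its shaft faster than 0.5 m/s (dropped from more than about 13 mm) ((horizontal distance between bump_stop and red_clamp below 0.008 m and z of bump_stop in the frame of red_clamp below 0.11 m and linear speed of bump_stop above 0.5 m/s) or (horizontal distance between seal_head and red_clamp below 0.008 m and z of seal_head in the frame of red_clamp below 0.11 m and linear speed of seal_head above 0.5 m/s) or (horizontal distance between piston and red_clamp below 0.008 m and z of piston in the frame of red_clamp below 0.11 m and linear speed of piston above 0.5 m/s) or (horizontal distance between spacer and blue_clamp below 0.008 m and z of spacer in the frame of blue_clamp below 0.11 m and linear speed of spacer above 0.5 m/s) or (horizontal distance between spring_seat and blue_clamp below 0.008 m and z of spring_seat in the frame of blue_clamp below 0.11 m and linear speed of spring_seat above 0.5 m/s)).
It fails at once if the bottle, the jar or the wrench is moved by more than 30 mm or the bottle or jar tipped over (distance of any of oil_bottle, grease_jar, wrench from where it was at the start of the episode above 0.03 m or angle between any of oil_bottle, grease_jar's own z axis and vertical above 0.6 rad).
It also fails if it takes over 122 s, if anything falls off the work surface, if the arm or the gripper's body presses on something with over 40 N, if the wrist force passes 120 N, or if a joint passes its speed limit or range.

## Working session

There is one attempt and no reset: what is moved stays moved. The work goes in short steps, Python scripts to look and compute and a tool call to move; the robot and the scene stay as the last step left them, time stands still between calls to the robot, and variables do not carry over. Pictures are saved under pics/ and viewed, at most 14 in all, crops included, and the job is handed in when it is done.

Besides the shell and the picture viewer there is one more tool, called as name(argument=value, ...) on one line, values as JSON. play_rows: Moves the arm, as the interface text tells. Its arguments: {"type":"object","properties":{"increments":{"type":"array","items":{"type":"array","items":{"type":"number"}}},"newtons":{"type":"number"}},"required":["increments"]}

```bash
mkdir -p pics; cat > h.py <<'E'
import numpy as np, cv2
from plant import manip
def snap(cam,fn=None):
    im=np.array(manip.snapshot(cam))
    if fn: cv2.imwrite('pics/'+fn,im)
    return im
def ray(cam,uv,P=None):
    P=P or manip.camera_params(cam); M=np.array(P['world_to_cam'])
    x=(uv[0]-P['cx'])/P['fx']; y=(uv[1]-P['cy'])/P['fy']
    if cam=='wrist':
        r=np.hypot(x,y); s=np.sin(r)/r if r>1e-9 else 1; d=np.array([x*s,-y*s,-np.cos(r)])
    else: d=np.array([x,-y,-1.])
    R=M[:3,:3]; return -R.T@M[:3,3], R.T@d
def at_z(cam,uv,z,P=None):
    o,d=ray(cam,uv,P); return o+d*(z-o[2])/d[2]
def proj(cam,p,P=None):
    P=P or manip.camera_params(cam); M=np.array(P['world_to_cam'])
    c=M[:3,:3]@np.array(p)+M[:3,3]; a,b,w=c[0],-c[1],-c[2]
    if cam=='wrist':
        t=np.hypot(a,b); k=np.arctan2(t,w)/t if t>1e-9 else 1/w; a,b=a*k,b*k
    else: a,b=a/w,b/w
    return np.array([P['cx']+P['fx']*a,P['cy']+P['fy']*b])
H=dict(red_clamp=.04,blue_clamp=.04,bump_stop=.02,seal_head=.02,piston=.018,spacer=.022,spring_seat=.02,oil_bottle=.13,grease_jar=.065,wrench=.005)
E
python3 - <<'E'
from h import *
np.set_printoptions(precision=3,suppress=True)
for c in ['top','scene']:
    snap(c,c+'0.png'); P=manip.camera_params(c); print(c,{k:v for k,v in P.items() if k!='world_to_cam'}, ray(c,(320,240)))
    for n in H:
        for r in manip.recognise(c,n)[:4]:
            print(n,np.round(r['uv']),round(r['p'],2),at_z(c,r['uv'],H[n])[:2])
print(manip.get_obs())
E
```

```text
top {'fx': 454.0305188069628, 'fy': 454.0305188069628, 'cx': 319.65405758437527, 'cy': 244.33455444536543} (array([ 0.511, -0.   ,  0.997]), array([ 0.117, -0.01 , -0.993]))
red_clamp [396. 239.] 0.83 [ 0.629 -0.172]
blue_clamp [428. 328.] 0.78 [ 0.443 -0.237]
blue_clamp [227. 234.] 0.37 [0.633 0.187]
bump_stop [351. 330.] 0.75 [ 0.434 -0.079]
seal_head [232. 238.] 0.81 [0.628 0.181]
piston [271. 317.] 0.77 [0.459 0.091]
spacer [310. 270.] 0.64 [0.559 0.011]
spacer [321. 241.] 0.48 [ 0.623 -0.013]
spring_seat [196. 314.] 0.71 [0.464 0.252]
oil_bottle [495. 259.] 0.78 [ 0.581 -0.346]
oil_bottle [352. 325.] 0.73 [ 0.452 -0.073]
grease_jar [139. 235.] 0.6 [0.624 0.364]
wrench [303. 184.] 0.56 [0.752 0.029]
scene {'fx': 466.43526366090396, 'fy': 466.43526366090396, 'cx': 316.51874424152845, 'cy': 248.0086071542905} (array([1.122, 0.217, 0.704]), array([-0.608, -0.244, -0.756]))
red_clamp [225. 239.] 0.63 [ 0.651 -0.165]
bump_stop [311. 192.] 0.84 [ 0.451 -0.071]
seal_head [409. 296.] 0.92 [0.638 0.19 ]
piston [380. 217.] 0.8 [0.47  0.087]
spacer [304. 265.] 0.79 [ 0.642 -0.008]
spacer [2
[... 166 characters left out ...]
 [522. 321.] 0.87 [0.651 0.368]
grease_jar [143. 186.] 0.5 [ 0.602 -0.376]
grease_jar [310. 191.] 0.19 [ 0.496 -0.054]
wrench [301. 336.] 0.56 [0.772 0.041]
{'time_s': 1.1, 'q': array([-1.369,  0.259,  1.535,  0.   ,  1.348, -0.203]), 'joint_velocities': array([ 0.001,  0.001, -0.001,  0.   , -0.   , -0.001]), 'joint_efforts': array([ -0.002, -44.594, -29.09 ,  -0.   ,   0.001,   0.   ]), 'position': array([ 0.217, -0.506,  0.231]), 'eef_rot': array([[ 0.919,  0.394,  0.   ],
       [ 0.394, -0.919, -0.   ],
       [-0.   ,  0.   , -1.   ]]), 'contact_force': array([-0.018, -0.511, -0.607]), 'wrist_torque': array([ 0.012, -0.033, -0.037]), 'grip_force': 0.0, 'finger_gap': 1.0015397104921215}
```

View pics/top0.png

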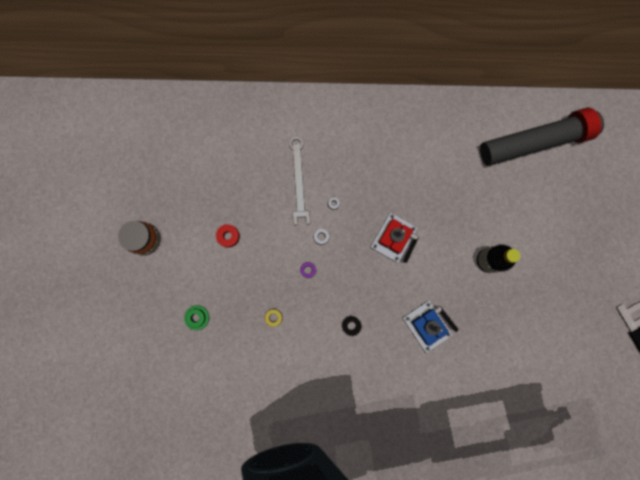

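View pics/scene0.png

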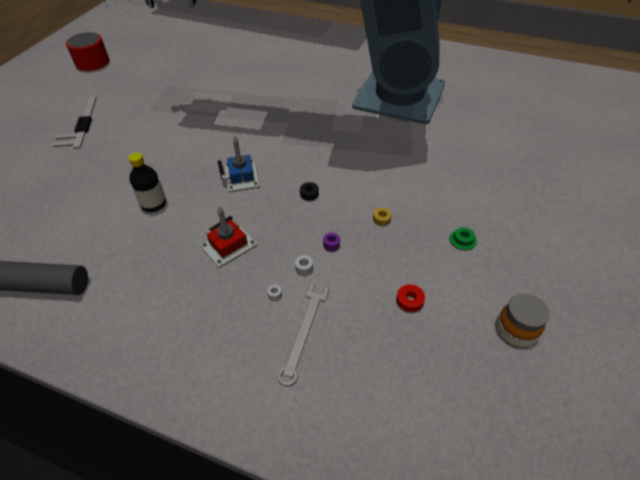

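```bash
python3 - <<'E'
import cv2
im=cv2.imread('pics/top0.png'); s=cv2.imread('pics/scene0.png')
a=cv2.resize(im[190:350,270:430],(560,560),interpolation=cv2.INTER_CUBIC)[:,:]
a=cv2.resize(im[215:345,180:450],(800,385),interpolation=cv2.INTER_CUBIC)
cv2.imwrite('pics/crop1.png',a)
E
```

```text
(no output)
```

View pics/crop1.png

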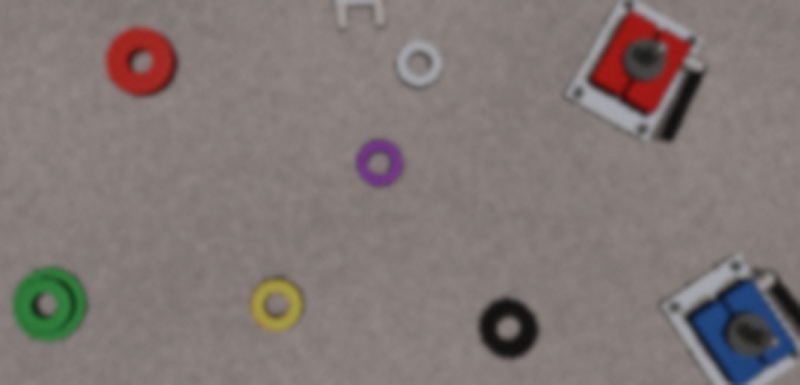

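The larger white ring at top (321,237) is the spacer. The purple ring at (308,270) is excluded by colour, and the white ring at (334,203) is clearly smaller. The other parts in the top picture are:
- seal head (228,236)
- spring seat (196,318)
- piston (273,318)
- bump stop (351,326)
- red clamp (397,237)
- blue clamp (431,327)

Next I refine these positions by fitting silhouettes.

```bash
cat >> h.py <<'E'
from scipy.optimize import least_squares
DIM=dict(bump_stop=(.042,.02),seal_head=(.05,.02),piston=(.038,.018),spacer=(.034,.022),spring_seat=(.054,.006))
def mask(im,n):
    h,s,v=[c.astype(int) for c in cv2.split(cv2.cvtColor(im,cv2.COLOR_BGR2HSV))]
    m=dict(bump_stop=v<60,seal_head=((h<8)|(h>172))&(s>140),piston=(h>18)&(h<35)&(s>90),
      spacer=(v>150)&(s<40),spring_seat=(h>45)&(h<80)&(s>110))[n]
    return m.astype(np.uint8)*255
def blob(im,n,uv,maxd=15):
    cs,_=cv2.findContours(mask(im,n),cv2.RETR_EXTERNAL,cv2.CHAIN_APPROX_NONE)
    best=None
    for c in cs:
        c=cv2.convexHull(c); M=cv2.moments(c)
        if M['m00']<20: continue
        p=np.array([M['m10'],M['m01']])/M['m00']
        if np.hypot(*(p-uv))<maxd and (best is None or M['m00']>best[1]): best=(p,M['m00'])
    return best
def hullc(cam,n,x,y,P,z0=0):
    d,h=DIM[n]; t=np.linspace(0,2*np.pi,60)
    L=[(d/2,z0),(d/2,z0+h)]+([(.02,z0+.02)] if n=='spring_seat' else [])
    pts=np.array([proj(cam,(x+r*np.cos(a),y+r*np.sin(a),z),P) for r,z in L for a in t],np.float32)
    M=cv2.moments(cv2.convexHull(pts)); return np.array([M['m10'],M['m01']])/M['m00'],M['m00']
def fit(cam,n,uv,x0,P=None,z0=0):
    P=P or manip.camera_params(cam)
    return least_squares(lambda q:hullc(cam,n,q[0],q[1],P,z0)[0]-uv,x0,x_scale=.01,diff_step=1e-3).x
E
python3 - <<'E'
from h import *
np.set_printoptions(precision=4,suppress=True)
uvs=dict(bump_stop=[(351,326),(310,191)],seal_head=[(228,236),(411,298)],piston=[(273,318),(382,216)],spacer=[(321,237),(304,265)],spring_seat=[(196,318),(463,238)])
for n in DIM:
    for i,c in enumerate(['top','scene']):
        b=blob(cv2.imread(f'pics/{c}0.png'),n,uvs[n][i])
        if b is None: print(n,c,'none'); continue
        p=fit(c,n,b[0],at_z(c,b[0],.01)[:2]); print(n,c,b[0],b[1],p,hullc(c,n,*p,manip.camera_params(c))[1])
for n,t,s in [('red tip',(399,231),(222,208)),('blue tip',(434,325),(236,139))]:
    print(n,at_z('top',t,.112),at_z('scene',s,.112))
P=manip.camera_params('wrist'); print({k:P[k] for k in('fx','cx','cy')},ray('wrist',(P['cx'],P['cy'])))
E
```

```text
bump_stop top [351.167 325.494] 262.5 [ 0.4435 -0.0799] 323.6922649885528
bump_stop scene [308.9193 191.4241] 264.5 [ 0.4431 -0.0798] 336.3735027431976
seal_head top [227.0463 235.437 ] 374.5 [0.6333 0.1928] 456.24884715897497
seal_head scene [410.2439 297.6332] 598.0 [0.632  0.1921] 707.6052851383574
piston top [272.7491 317.4144] 234.5 [0.4579 0.0884] 264.0967827248387
piston scene [381.9546 215.4769] 227.5 [0.4549 0.0874] 307.4445311126765
spacer top [321.0975 235.3991] 147.0 [ 0.6367 -0.0125] 207.6383028179407
spacer scene none
spring_seat top [196.3597 317.3337] 411.5 [0.4552 0.2537] 516.3900552636478
spring_seat scene [463.1406 238.341 ] 434.0 [0.4539 0.2541] 544.395860883873
red tip [ 0.6355 -0.1647  0.112 ] [ 0.6385 -0.1651  0.112 ]
blue tip [ 0.4536 -0.2318  0.112 ] [ 0.4515 -0.2365  0.112 ]
{'fx': 371.64829954431775, 'cx': 321.9043790546111, 'cy': 232.600197741585} (array([ 0.2938, -0.4737,  0.3742]), array([-0.298 , -0.1288, -0.9458]))
```

Careful with the scale: shifts go in shares of 0.6 m and turns go in shares of 120 degrees. That gives: 0.426 m is 0.71, 0.226 m is 0.3767.

play_rows(increments=[[0,0,0,0.0933,0.1767,-0.0167,0],[0,0,0,0.1883,0.355,-0.0333,0],[0,0,0,0.2833,0.5333,-0.0417,0],[0,0,0,0.3767,0.71,-0.0517,0.3],[0,0,0,0.3767,0.71,-0.0517,0.3],[0,0,0,0.3767,0.71,-0.0517,0.3],[0,0,0,0.3767,0.71,-0.0517,0.3],[0,0,0,0.3767,0.71,-0.0517,0.3],[0,0,0,0.3767,0.71,-0.0517,0.3],[0,0,0,0.3767,0.71,-0.0517,0.3],[0,0,0,0.3767,0.71,-0.0517,0.3]], newtons=40)

```text
time_s: 2.48
position: [0.4423, -0.0807, 0.2004]
eef_rot: [[0.92, 0.392, -0.0], [0.392, -0.92, -0.0], [-0.0, 0.0, -1.0]]
contact_force: [0.1, -0.1, -0.5]
finger_gap: 0.7
grip_force: 0.0
```

```bash
python3 - <<'E'
from h import *
np.set_printoptions(precision=4,suppress=True)
P=manip.camera_params('wrist'); im=snap('wrist','w1.png'); o=manip.get_obs(); print(o['time_s'],o['position'],o['finger_gap'])
uv=proj('wrist',(.443,-.08,.01),P); print(uv); b=blob(im,'bump_stop',uv,60)
if b: print(b,fit('wrist','bump_stop',b[0],(.443,-.08),P))
for q in [(.637,-.165),(.4525,-.234)]: print([proj('wrist',(*q,z),P) for z in(.112,.05)])
E
```

```text
2.525 [ 0.4423 -0.0807  0.2004] 0.6966802261551647
[319.8792 199.9444]
(array([322.3429, 200.2475]), 1630.0) [ 0.4441 -0.082 ]
[array([544.2238,  36.9209]), array([504.8934,  47.2841])]
[array([506.0832, 299.0424]), array([477.6975, 266.9821])]
```

View pics/w1.png

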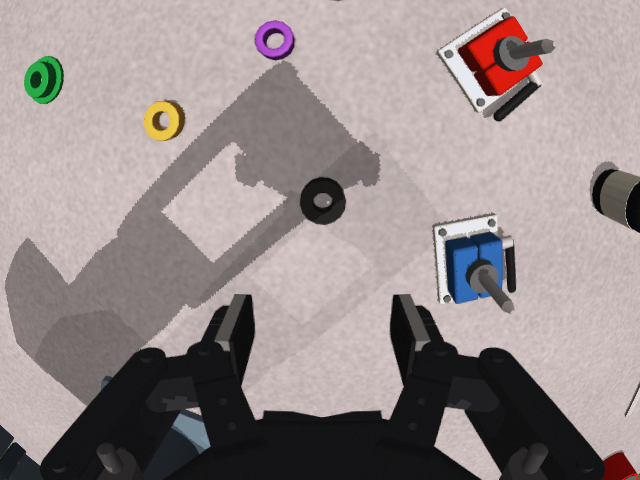

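```bash
python3 - <<'E'
from h import *
np.set_printoptions(precision=4,suppress=True)
for n,t,b in [('red',(548,45),(513,53)),('blue',(508,307),(482,276))]:
    print(n,at_z('wrist',t,.112),at_z('wrist',b,.05))
E
```

```text
red [ 0.6333 -0.1702  0.112 ] [ 0.6366 -0.174   0.05  ]
blue [ 0.447  -0.2403  0.112 ] [ 0.4462 -0.2434  0.05  ]
```

To row units: -0.196 m is -0.3267, -0.05 m is -0.0833.

play_rows(increments=[[0,0,0,0.0017,0,-0.0833,0.3],[0,0,0,0.0017,0,-0.1667,0.3],[0,0,0,0.0017,0,-0.2333,0.3],[0,0,0,0.0017,0,-0.2833,0.3],[0,0,0,0.0017,0,-0.3167,0.3],[0,0,0,0.0017,0,-0.3267,0.3],[0,0,0,0.0017,0,-0.3267,0.3],[0,0,0,0.0017,0,-0.3267,1],[0,0,0,0.0017,0,-0.3267,1],[0,0,0,0.0017,0,-0.3267,1],[0,0,0,0.0017,0,-0.3267,1],[0,0,0,0.0017,0,-0.3267,1]], newtons=40)

```text
time_s: 4.03
position: [0.4444, -0.0801, 0.0056]
eef_rot: [[0.919, 0.394, 0.002], [0.394, -0.919, -0.001], [0.001, 0.002, -1.0]]
contact_force: [-1.6, -0.4, 6.2]
finger_gap: 0.476
grip_force: 39.9
```

To row units: 0.196 m is 0.3267, -0.19 m is -0.3167.

play_rows(increments=[[0,0,0,0,0,0.05,1],[0,0,0,0,0,0.1333,1],[0,0,0,-0.0167,-0.05,0.2167,1],[0,0,0,-0.05,-0.1333,0.2833,1],[0,0,0,-0.0833,-0.2167,0.3267,1],[0,0,0,-0.1167,-0.3,0.3267,1],[0,0,0,-0.1217,-0.3167,0.3267,1],[0,0,0,-0.1217,-0.3167,0.3267,1],[0,0,0,-0.1217,-0.3167,0.3267,1],[0,0,0,-0.1217,-0.3167,0.3267,1]])

```text
time_s: 5.28
position: [0.3711, -0.2681, 0.2001]
eef_rot: [[0.918, 0.396, -0.0], [0.396, -0.918, 0.001], [0.0, -0.001, -1.0]]
contact_force: [0.4, 0.4, -1.2]
finger_gap: 0.477
grip_force: 40.8
```

```bash
python3 - <<'E'
from h import *
np.set_printoptions(precision=4,suppress=True)
P=manip.camera_params('wrist'); im=snap('wrist','w2.png'); o=manip.get_obs(); print(o['position'],o['finger_gap'],o['grip_force'])
print(ray('wrist',(320,240),P)[0],proj('wrist',(.45,-.236,.112),P), proj('wrist',(*o['position'][:2],o['position'][2]+.01),P))
np.save('w2P.npy',P,allow_pickle=True)
E
```

```text
[ 0.3711 -0.2683  0.2002] 0.4766456576735885 40.76004534959793
[ 0.4482 -0.2362  0.343 ] [322.6648 106.9026] [319.3478 318.3313]
```

View pics/w2.png

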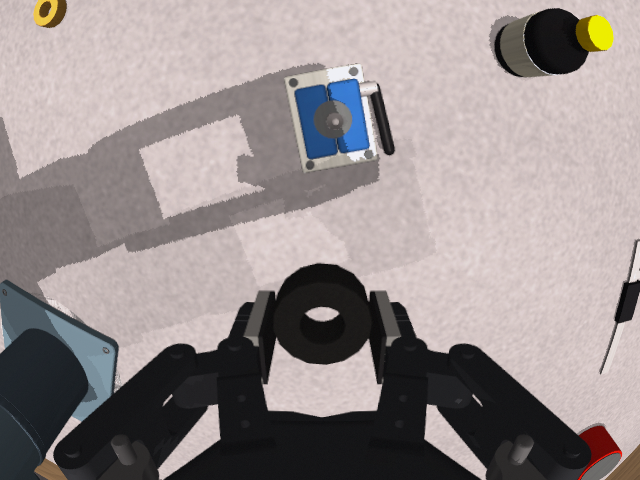

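```bash
python3 - <<'E'
from h import *
np.set_printoptions(precision=4,suppress=True)
P=np.load('w2P.npy',allow_pickle=True).item()
print(at_z('wrist',(335.5,121.5),.112,P),at_z('wrist',(333,118.5),.05,P))
print([proj('wrist',(.3711,-.2683,.2+d),P) for d in (.0,.017,.02)])
E
```

```text
[ 0.4448 -0.2468  0.112 ] [ 0.4453 -0.2469  0.05  ]
[array([319.4631, 306.0842]), array([319.2315, 327.163 ]), array([319.1864, 331.3042])]
```

To row units: 0.188 m is 0.3133, 0.05 m is 0.0833.

play_rows(increments=[[0,0,0,0.075,0.025,0,1],[0,0,0,0.15,0.05,0,1],[0,0,0,0.2333,0.0833,0,1],[0,0,0,0.2917,0.1083,0,1],[0,0,0,0.3133,0.1133,0,1],[0,0,0,0.3133,0.1133,0,1],[0,0,0,0.3133,0.1133,0,1],[0,0,0,0.3133,0.1133,0,1]])

```text
time_s: 6.32
position: [0.5577, -0.2022, 0.2005]
eef_rot: [[0.92, 0.393, -0.0], [0.393, -0.92, -0.0], [-0.0, 0.0, -1.0]]
contact_force: [-0.1, -0.6, -0.1]
finger_gap: 0.474
grip_force: 40.8
```

```bash
python3 - <<'E'
from h import *
np.set_printoptions(precision=4,suppress=True)
P=manip.camera_params('wrist'); im=snap('wrist'); o=manip.get_obs(); print(o['position'],o['finger_gap'],o['time_s'])
a=cv2.resize(im[60:180,250:410],(800,600),interpolation=cv2.INTER_CUBIC); cv2.imwrite('pics/w3.png',a)
print(proj('wrist',(.635,-.168,.112),P))
np.save('w3P.npy',P,allow_pickle=True)
E
```

```text
[ 0.5578 -0.2022  0.2006] 0.47867628318654354 6.375
[318.0135 107.9646]
```

View pics/w3.png

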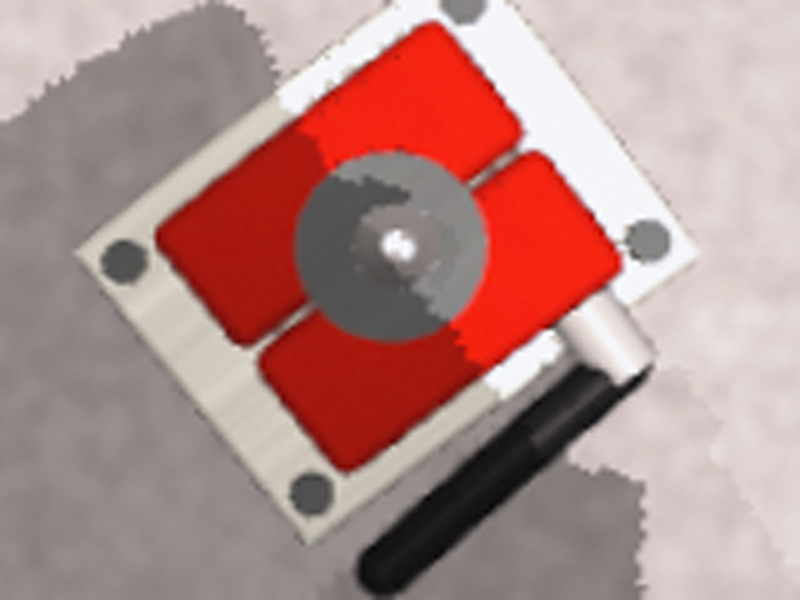

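```bash
python3 - <<'E'
from h import *
np.set_printoptions(precision=4,suppress=True)
P=np.load('w3P.npy',allow_pickle=True).item()
print('red wrist',at_z('wrist',(329.6,109.2),.112,P),at_z('wrist',(328.2,109.2),.05,P),at_z('wrist',(326.6,109.2),.112,P))
for n,t in [('red',(180+645*.3375,215+60*.3377)),('blue',(433.1,327.4))]: print(n,'boss top',at_z('top',t,.05))
out=[]
for c,b in [('top',(375,210,60,50)),('top',(408,303,60,50)),('scene',(190,195,80,75)),('scene',(205,130,80,75))]:
    im=cv2.imread(f'pics/{c}0.png'); x,y,w,h=b; out.append(cv2.resize(im[y:y+h,x:x+w],(400,300),interpolation=cv2.INTER_CUBIC))
cv2.imwrite('pics/c4.png',np.vstack([np.hstack(out[:2]),np.hstack(out[2:])]))
E
```

```text
red wrist [ 0.6371 -0.1748  0.112 ] [ 0.6372 -0.175   0.05  ] [ 0.6364 -0.1731  0.112 ]
red boss top [ 0.6351 -0.1734  0.05  ]
blue boss top [ 0.4447 -0.2461  0.05  ]
```

View pics/c4.png

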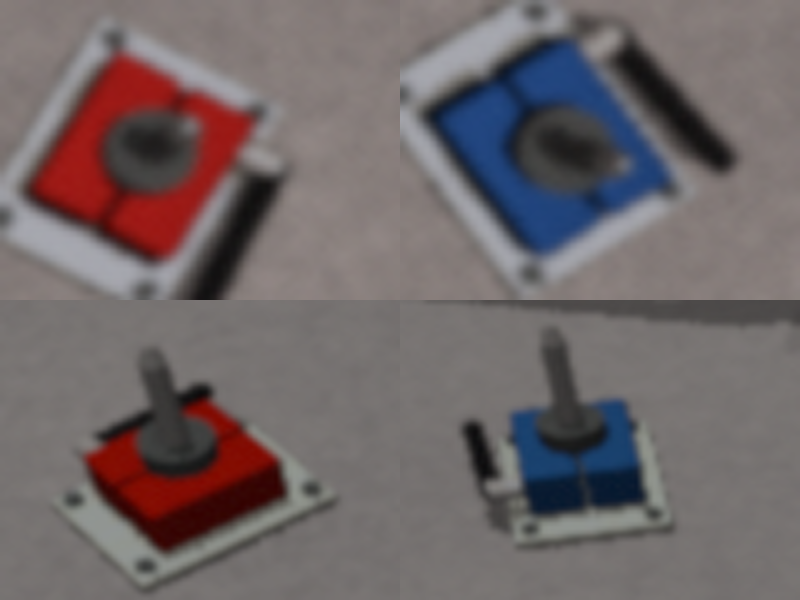

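```bash
python3 - <<'E'
from h import *
np.set_printoptions(precision=4,suppress=True)
P=np.load('w2P.npy',allow_pickle=True).item()
print(hullc('wrist','bump_stop',.3711,-.2683,P,.195), fit('wrist','bump_stop',(322.5,313.5),(.3711,-.2683),P,.195))
print(at_z('top',(403.5,230.8),.112),at_z('top',(441,329.7),.112),at_z('scene',(190+150*.2,195+55*.25),.112),at_z('scene',(205+152*.2,130+35*.25),.112))
E
```

```text
(array([319.3932, 312.0822]), 8627.261527725961) [ 0.371  -0.2698]
[ 0.636  -0.1736  0.112 ] [ 0.4449 -0.2453  0.112 ] [ 0.6414 -0.1676  0.112 ] [ 0.4512 -0.238   0.112 ]
```

To row units: -0.1 m is -0.1667, 0.078 m is 0.13.

play_rows(increments=[[0,0,0,0.05,0.02,0,1],[0,0,0,0.1,0.0367,0,1],[0,0,0,0.13,0.0475,0,1],[0,0,0,0.13,0.0475,-0.0333,1],[0,0,0,0.13,0.0475,-0.0667,1],[0,0,0,0.13,0.0475,-0.1,1],[0,0,0,0.13,0.0475,-0.125,1],[0,0,0,0.13,0.0475,-0.1333,1],[0,0,0,0.13,0.0475,-0.145,1],[0,0,0,0.13,0.0475,-0.1567,1],[0,0,0,0.13,0.0475,-0.1667,1],[0,0,0,0.13,0.0475,-0.1667,1]])

```text
time_s: 7.88
position: [0.6363, -0.1729, 0.0997]
eef_rot: [[0.919, 0.394, -0.001], [0.394, -0.919, 0.0], [-0.001, -0.001, -1.0]]
contact_force: [0.0, -0.3, 0.1]
finger_gap: 0.475
grip_force: 40.8
```

Underside is at about 95 mm, past the tip with no contact force. I keep lowering to the seat.

To row units: -0.043 m is -0.0717, -0.04 m is -0.0667.

play_rows(increments=[[0,0,0,0,0,-0.02,1],[0,0,0,0,0,-0.04,1],[0,0,0,0,0,-0.0567,1],[0,0,0,0,0,-0.0667,1],[0,0,0,0,0,-0.0717,1],[0,0,0,0,0,-0.0717,1],[0,0,0,0,0,-0.0717,1]])

```text
time_s: 8.75
position: [0.6369, -0.1732, 0.0577]
eef_rot: [[0.919, 0.394, 0.001], [0.394, -0.919, -0.0], [0.001, 0.001, -1.0]]
contact_force: [-1.0, -0.4, -0.5]
finger_gap: 0.476
grip_force: 40.8
```

To row units: -0.002 m is -0.0033, -0.001 m is -0.0017.

play_rows(increments=[[0,0,0,0,0,-0.0017,1],[0,0,0,0,0,-0.0033,1],[0,0,0,0,0,-0.0033,1],[0,0,0,0,0,-0.0033,1]])

```text
time_s: 9.25
position: [0.6368, -0.1731, 0.0557]
eef_rot: [[0.919, 0.394, 0.0], [0.394, -0.919, -0.0], [0.0, 0.0, -1.0]]
contact_force: [-0.7, 0.3, 2.3]
finger_gap: 0.474
grip_force: 41.0
```

To row units: 0.365 m is 0.6083, 0.14 m is 0.2333.

play_rows(increments=[[0,0,0,0,0,-0.0017,1],[0,0,0,0,0,-0.0017,1],[0,0,0,0,0,-0.0017,0.3],[0,0,0,0,0,-0.0017,0.3],[0,0,0,0,0,-0.0017,0.3],[0,0,0,0,0,0.0167,0.3],[0,0,0,0,0,0.0667,0.3],[0,0,0,0,0,0.15,0.3],[0,0,0,0,0,0.2333,0.3],[0,0,0,0,0.0833,0.2417,0.3],[0,0,0,0,0.1833,0.2417,0.3],[0,0,0,-0.0017,0.2833,0.2417,0.25],[0,0,0,-0.0033,0.3833,0.2417,0.25],[0,0,0,-0.005,0.4833,0.2417,0.25],[0,0,0,-0.0067,0.5667,0.2417,0.25],[0,0,0,-0.0067,0.6083,0.2417,0.25],[0,0,0,-0.0067,0.6083,0.2417,0.25],[0,0,0,-0.0067,0.6083,0.2417,0.25],[0,0,0,-0.0067,0.6083,0.2417,0.25],[0,0,0,-0.0067,0.6083,0.2417,0.25]])

```text
time_s: 11.75
position: [0.6329, 0.1908, 0.2004]
eef_rot: [[0.92, 0.392, 0.0], [0.392, -0.92, -0.0], [0.0, 0.0, -1.0]]
contact_force: [0.4, -0.0, 0.4]
finger_gap: 0.753
grip_force: 0.0
```

```bash
cat >> h.py <<'E'
def look(n,x0,maxd=80,z0=0,fn=None):
    P=manip.camera_params('wrist'); im=snap('wrist',fn); o=manip.get_obs(); uv=proj('wrist',(*x0,z0+.01),P)
    b=blob(im,n,uv,maxd); print(o['time_s'],o['position'],'gap',o['finger_gap'],'pred',uv,b)
    if b: print(n,fit('wrist',n,b[0],x0,P,z0),'area',hullc('wrist',n,*x0,P,z0)[1])
    return im
E
python3 - <<'E'
from h import *
np.set_printoptions(precision=4,suppress=True)
look('seal_head',(.633,.192))
# check bump stop from scene
im=snap('scene','s5.png'); cv2.imwrite('pics/s5c.png',cv2.resize(im[180:280,180:300],(600,500),interpolation=cv2.INTER_CUBIC))
E
```

```text
11.8 [0.6328 0.191  0.2004] gap 0.7468265114616333 pred [319.15   200.2592] (array([321.2347, 200.5103]), 2332.5)
seal_head [0.634  0.1903] area 2517.7475107833743
```

View pics/s5c.png

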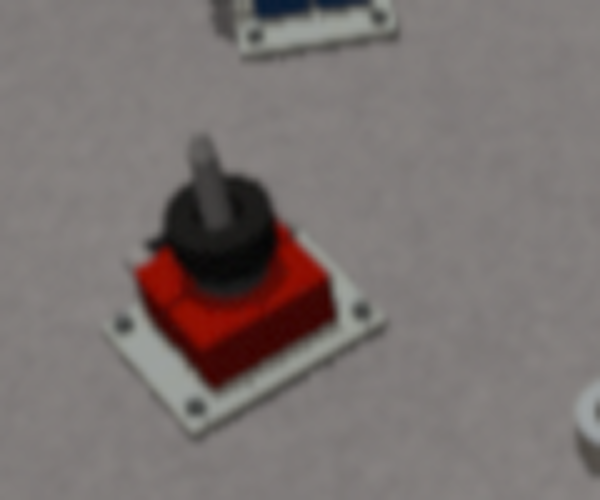

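To row units: -0.194 m is -0.3233, 0.001 m is 0.0017.

play_rows(increments=[[0,0,0,0.0017,0.0017,-0.0833,0.25],[0,0,0,0.0017,0.0017,-0.1667,0.25],[0,0,0,0.0017,0.0017,-0.2333,0.25],[0,0,0,0.0017,0.0017,-0.2833,0.25],[0,0,0,0.0017,0.0017,-0.3167,0.25],[0,0,0,0.0017,0.0017,-0.3233,0.25],[0,0,0,0.0017,0.0017,-0.3233,0.25],[0,0,0,0.0017,0.0017,-0.3233,1],[0,0,0,0.0017,0.0017,-0.3233,1],[0,0,0,0.0017,0.0017,-0.3233,1],[0,0,0,0.0017,0.0017,-0.3233,1],[0,0,0,0.0017,0.0017,-0.3233,1]])

```text
time_s: 13.35
position: [0.635, 0.1932, 0.0084]
eef_rot: [[0.919, 0.394, 0.004], [0.394, -0.919, 0.0], [0.004, 0.001, -1.0]]
contact_force: [0.1, 0.2, 6.7]
finger_gap: 0.559
grip_force: 41.8
```

To row units: -0.366 m is -0.61, 0.194 m is 0.3233.

play_rows(increments=[[0,0,0,0,0,0.05,1],[0,0,0,0,0,0.1333,1],[0,0,0,0,0,0.2333,1],[0,0,0,0,-0.0333,0.3,1],[0,0,0,0,-0.1167,0.3233,1],[0,0,0,0.0017,-0.2167,0.3233,1],[0,0,0,0.0017,-0.3167,0.3233,1],[0,0,0,0.0033,-0.4167,0.3233,1],[0,0,0,0.0033,-0.5167,0.3233,1],[0,0,0,0.005,-0.5833,0.3233,1],[0,0,0,0.005,-0.61,0.3233,1],[0,0,0,0.005,-0.61,0.3233,1],[0,0,0,0.005,-0.61,0.3233,1],[0,0,0,0.005,-0.61,0.3233,1]])

```text
time_s: 15.1
position: [0.6368, -0.1711, 0.2005]
eef_rot: [[0.918, 0.396, 0.0], [0.396, -0.918, 0.0], [0.0, -0.0, -1.0]]
contact_force: [0.6, 0.2, -0.6]
finger_gap: 0.559
grip_force: 41.5
```

```bash
python3 - <<'E'
from h import *
np.set_printoptions(precision=4,suppress=True)
p=manip.get_obs()['position']; look('seal_head',p[:2],60,p[2]-.0084)
E
```

```text
15.15 [ 0.6368 -0.1714  0.2005] gap 0.5584830409934206 pred [319.0347 307.9965] (array([321.9327, 311.2154]), 10503.0)
seal_head [ 0.6355 -0.1731] area 11284.791339060292
```

To row units: -0.119 m is -0.1983, 0.001 m is 0.0017.

play_rows(increments=[[0,0,0,0.0017,0,-0.0333,1],[0,0,0,0.0017,0,-0.0667,1],[0,0,0,0.0017,0,-0.1,1],[0,0,0,0.0017,0,-0.1217,1],[0,0,0,0.0017,0,-0.1333,1],[0,0,0,0.0017,0,-0.1467,1],[0,0,0,0.0017,0,-0.16,1],[0,0,0,0.0017,0,-0.1733,1],[0,0,0,0.0017,0,-0.1867,1],[0,0,0,0.0017,0,-0.195,1],[0,0,0,0.0017,0,-0.1983,1],[0,0,0,0.0017,0,-0.1983,1]])

```text
time_s: 16.65
position: [0.6377, -0.1731, 0.0813]
eef_rot: [[0.919, 0.394, -0.0], [0.394, -0.919, 0.0], [-0.0, -0.0, -1.0]]
contact_force: [0.0, -0.2, -0.7]
finger_gap: 0.558
grip_force: 41.5
```

To row units: -0.003 m is -0.005, -0.002 m is -0.0033.

play_rows(increments=[[0,0,0,0,0,-0.0017,1],[0,0,0,0,0,-0.0033,1],[0,0,0,0,0,-0.005,1],[0,0,0,0,0,-0.005,1],[0,0,0,0,0,-0.005,1]])

```text
time_s: 17.27
position: [0.6377, -0.1731, 0.0784]
eef_rot: [[0.919, 0.394, 0.0], [0.394, -0.919, -0.0], [0.0, 0.0, -1.0]]
contact_force: [-0.3, 0.4, 0.2]
finger_gap: 0.558
grip_force: 41.6
```

To row units: -0.002 m is -0.0033, -0.001 m is -0.0017.

play_rows(increments=[[0,0,0,0,0,-0.0017,1],[0,0,0,0,0,-0.0033,1],[0,0,0,0,0,-0.0033,1]])

```text
time_s: 17.65
position: [0.6378, -0.173, 0.0783]
eef_rot: [[0.919, 0.394, 0.001], [0.394, -0.919, -0.001], [0.001, 0.001, -1.0]]
contact_force: [-2.9, 1.1, 10.5]
finger_gap: 0.561
grip_force: 42.6
```

Contact at the expected height, so it is seated. I release, lift and go to the piston.

To row units: 0.2615 m is 0.4358, 0.001 m is 0.0017.

play_rows(increments=[[0,0,0,0,0,0.0017,1],[0,0,0,0,0,0.0017,0.25],[0,0,0,0,0,0.0017,0.25],[0,0,0,0,0,0.0017,0.25],[0,0,0,0,0,0.025,0.25],[0,0,0,0,0,0.075,0.25],[0,0,0,0,0,0.15,0.25],[0,0,0,-0.0167,0.025,0.2067,0.3],[0,0,0,-0.0667,0.1,0.2067,0.3],[0,0,0,-0.125,0.1833,0.2067,0.3],[0,0,0,-0.1833,0.2667,0.2067,0.3],[0,0,0,-0.2417,0.35,0.2067,0.35],[0,0,0,-0.2917,0.4167,0.2067,0.35],[0,0,0,-0.3033,0.4358,0.2067,0.35],[0,0,0,-0.3033,0.4358,0.2067,0.35],[0,0,0,-0.3033,0.4358,0.2067,0.35],[0,0,0,-0.3033,0.4358,0.2067,0.35],[0,0,0,-0.3033,0.4358,0.2067,0.35]])

```text
time_s: 19.9
position: [0.4561, 0.0877, 0.2001]
eef_rot: [[0.92, 0.393, -0.0], [0.393, -0.92, -0.0], [-0.0, -0.0, -1.0]]
contact_force: [0.5, 0.1, 0.0]
finger_gap: 0.648
grip_force: 0.0
```

```bash
python3 - <<'E'
from h import *
np.set_printoptions(precision=4,suppress=True)
look('piston',(.4565,.088))
im=snap('scene'); cv2.imwrite('pics/s6c.png',cv2.resize(im[180:280,180:300],(600,500),interpolation=cv2.INTER_CUBIC))
E
```

```text
19.95 [0.456  0.0878 0.2001] gap 0.6490458724285094 pred [320.2114 200.3963] None
```

View pics/s6c.png

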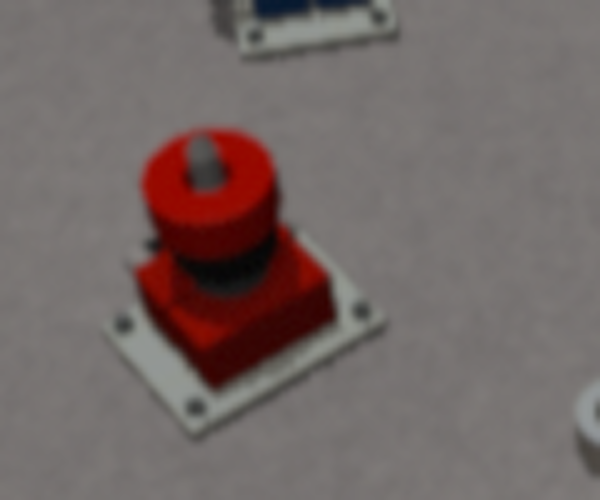

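```bash
sed -i 's/piston=(h>18)/piston=(h>10)/' h.py; python3 - <<'E'
from h import *
np.set_printoptions(precision=4,suppress=True)
im=look('piston',(.4565,.088)); print(cv2.cvtColor(im,cv2.COLOR_BGR2HSV)[200,300:345:3].tolist())
E
```

```text
20.05 [0.4558 0.0881 0.2001] gap 0.647673925896639 pred [320.6019 200.2818] (array([323.504 , 199.1585]), 1366.0)
piston [0.4587 0.086 ] area 1478.63637846848
[[4, 18, 113], [16, 142, 122], [18, 190, 156], [18, 189, 155], [18, 189, 155], [12, 49, 105], [3, 21, 110], [177, 21, 107], [4, 19, 108], [4, 19, 110], [0, 18, 112], [17, 139, 92], [18, 190, 157], [18, 190, 154], [18, 189, 154]]
```

To row units: -0.191 m is -0.3183, 0.002 m is 0.0033.

play_rows(increments=[[0,0,0,0.0033,0,-0.0833,0.35],[0,0,0,0.0033,0,-0.1667,0.35],[0,0,0,0.0033,0,-0.2333,0.35],[0,0,0,0.0033,0,-0.2833,0.35],[0,0,0,0.0033,0,-0.3117,0.35],[0,0,0,0.0033,0,-0.3183,0.35],[0,0,0,0.0033,0,-0.3183,0.35],[0,0,0,0.0033,0,-0.3183,1],[0,0,0,0.0033,0,-0.3183,1],[0,0,0,0.0033,0,-0.3183,1],[0,0,0,0.0033,0,-0.3183,1],[0,0,0,0.0033,0,-0.3183,1]])

```text
time_s: 21.55
position: [0.4585, 0.0884, 0.0106]
eef_rot: [[0.919, 0.394, 0.002], [0.394, -0.919, -0.0], [0.002, 0.001, -1.0]]
contact_force: [-2.0, 0.2, 6.5]
finger_gap: 0.415
grip_force: 39.4
```

To row units: -0.2615 m is -0.4358, 0.191 m is 0.3183.

play_rows(increments=[[0,0,0,0,0,0.05,1],[0,0,0,0,0,0.1333,1],[0,0,0,0,0,0.2333,1],[0,0,0,0.0167,-0.025,0.3,1],[0,0,0,0.0667,-0.1,0.3183,1],[0,0,0,0.125,-0.1833,0.3183,1],[0,0,0,0.1833,-0.2667,0.3183,1],[0,0,0,0.2417,-0.35,0.3183,1],[0,0,0,0.2833,-0.4167,0.3183,1],[0,0,0,0.3,-0.4358,0.3183,1],[0,0,0,0.3,-0.4358,0.3183,1],[0,0,0,0.3,-0.4358,0.3183,1],[0,0,0,0.3,-0.4358,0.3183,1],[0,0,0,0.3,-0.4358,0.3183,1]])

```text
time_s: 23.3
position: [0.6374, -0.172, 0.2008]
eef_rot: [[0.919, 0.395, 0.0], [0.395, -0.919, -0.0], [0.0, 0.0, -1.0]]
contact_force: [-0.2, -0.8, -1.5]
finger_gap: 0.413
grip_force: 40.2
```

```bash
python3 - <<'E'
from h import *
np.set_printoptions(precision=4,suppress=True)
p=manip.get_obs()['position']; look('piston',p[:2],60,p[2]-.0106)
E
```

```text
23.35 [ 0.6375 -0.1722  0.2007] gap 0.4157874035211366 pred [319.0579 305.5212] (array([321.9202, 305.9341]), 5999.0)
piston [ 0.6373 -0.1734] area 6586.753479920328
```

Piston is centred in the grip to within about 0.3 mm. Lowering it now.

To row units: -0.1 m is -0.1667, -0.099 m is -0.165.

play_rows(increments=[[0,0,0,-0.0017,0,-0.0333,1],[0,0,0,-0.0017,0,-0.0667,1],[0,0,0,-0.0017,0,-0.1,1],[0,0,0,-0.0017,0,-0.1217,1],[0,0,0,-0.0017,0,-0.1333,1],[0,0,0,-0.0017,0,-0.145,1],[0,0,0,-0.0017,0,-0.155,1],[0,0,0,-0.0017,0,-0.1617,1],[0,0,0,-0.0017,0,-0.165,1],[0,0,0,-0.0017,0,-0.165,1],[0,0,0,-0.0017,0,-0.1667,1],[0,0,0,-0.0017,0,-0.1667,1]])

```text
time_s: 24.85
position: [0.6369, -0.1731, 0.1007]
eef_rot: [[0.919, 0.394, 0.001], [0.394, -0.919, -0.0], [0.0, 0.001, -1.0]]
contact_force: [0.0, -0.1, 0.3]
finger_gap: 0.411
grip_force: 40.4
```

To row units: -0.002 m is -0.0033, -0.001 m is -0.0017.

play_rows(increments=[[0,0,0,0,0,-0.0017,1],[0,0,0,0,0,-0.0033,1],[0,0,0,0,0,-0.0033,1]])

```text
time_s: 25.22
position: [0.6373, -0.1732, 0.1006]
eef_rot: [[0.919, 0.394, 0.002], [0.394, -0.919, -0.001], [0.002, 0.002, -1.0]]
contact_force: [-3.0, 1.4, 11.1]
finger_gap: 0.415
grip_force: 41.3
```

To row units: 0.161 m is 0.2683, 0.102 m is 0.17.

play_rows(increments=[[0,0,0,0,0,0.0017,1],[0,0,0,0,0,0.0017,0.35],[0,0,0,0,0,0.0017,0.35],[0,0,0,0,0,0.0017,0.35],[0,0,0,0,0,0.025,0.35],[0,0,0,0,0,0.075,0.35],[0,0,0,0,0,0.1333,0.35],[0,0,0,0,0.0333,0.17,0.35],[0,0,0,0,0.1167,0.17,0.4],[0,0,0,0,0.2,0.17,0.4],[0,0,0,0,0.2583,0.17,0.4],[0,0,0,0,0.2683,0.17,0.4],[0,0,0,0,0.2683,0.17,0.4],[0,0,0,0,0.2683,0.17,0.4],[0,0,0,0,0.2683,0.17,0.4]])

```text
time_s: 27.1
position: [0.6367, -0.0134, 0.2003]
eef_rot: [[0.92, 0.392, -0.0], [0.392, -0.92, -0.0], [-0.0, 0.0, -1.0]]
contact_force: [-0.7, 0.4, -0.6]
finger_gap: 0.595
grip_force: 0.0
```

```bash
python3 - <<'E'
from h import *
np.set_printoptions(precision=4,suppress=True)
P=manip.camera_params('wrist'); im=look('spacer',(.6367,-.0125),fn='w7.png')
s=snap('scene'); a=cv2.resize(s[170:270,180:300],(360,300),interpolation=cv2.INTER_CUBIC)
w=cv2.resize(im,(400,300)); cv2.imwrite('pics/v7.png',np.hstack([w,a])); print(cv2.cvtColor(im,cv2.COLOR_BGR2HSV)[200,290:350:4].tolist())
E
```

```text
27.15 [ 0.6367 -0.0132  0.2002] gap 0.6005524632818653 pred [319.4436 200.5502] (array([319.2059, 239.7177]), 305640.5)
spacer [ 0.602 -0.027] area 1255.10822372837
[[0, 17, 162], [0, 19, 121], [0, 21, 122], [9, 24, 108], [12, 39, 176], [12, 37, 172], [3, 19, 118], [3, 20, 117], [3, 20, 116], [4, 17, 117], [13, 38, 160], [13, 38, 174], [11, 34, 150], [4, 19, 184], [2, 20, 180]]
```

View pics/v7.png

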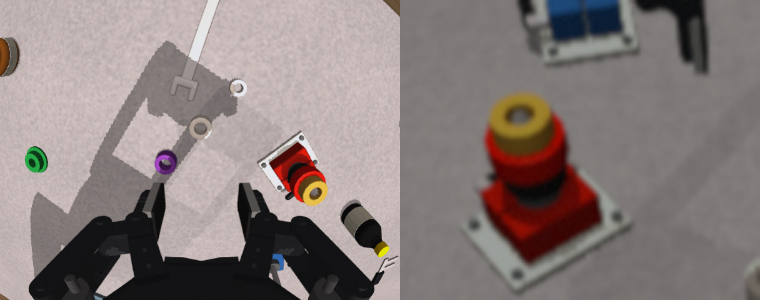

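```bash
python3 - <<'E'
from h import *
np.set_printoptions(precision=4,suppress=True)
im=cv2.imread('pics/w7.png'); hsv=cv2.cvtColor(im,cv2.COLOR_BGR2HSV); h,s=hsv[...,0],hsv[...,1]
m=((s>26)&(h>6)&(h<25)).astype(np.uint8)*255; m[:, :285]=0; m[:,360:]=0; m[:160]=0; m[245:]=0
m=cv2.morphologyEx(m,cv2.MORPH_OPEN,np.ones((3,3)))
c=max(cv2.findContours(m,0,1)[0],key=cv2.contourArea); c=cv2.convexHull(c); M=cv2.moments(c); uv=np.array([M['m10'],M['m01']])/M['m00']
print(uv,M['m00'],cv2.boundingRect(c),fit('wrist','spacer',uv,(.6367,-.0125)))
E
```

```text
[319.6921 202.9962] 1099.0 (302, 184, 37, 40) [ 0.6353 -0.013 ]
```

To row units: -0.193 m is -0.3217, -0.001 m is -0.0017.

play_rows(increments=[[0,0,0,-0.0017,0.0008,-0.0833,0.4],[0,0,0,-0.0017,0.0008,-0.1667,0.4],[0,0,0,-0.0017,0.0008,-0.2333,0.4],[0,0,0,-0.0017,0.0008,-0.2833,0.4],[0,0,0,-0.0017,0.0008,-0.315,0.4],[0,0,0,-0.0017,0.0008,-0.3217,0.4],[0,0,0,-0.0017,0.0008,-0.3217,0.4],[0,0,0,-0.0017,0.0008,-0.3217,1],[0,0,0,-0.0017,0.0008,-0.3217,1],[0,0,0,-0.0017,0.0008,-0.3217,1],[0,0,0,-0.0017,0.0008,-0.3217,1],[0,0,0,-0.0017,0.0008,-0.3217,1]])

```text
time_s: 28.7
position: [0.6369, -0.0117, 0.009]
eef_rot: [[0.919, 0.394, 0.003], [0.394, -0.919, -0.001], [0.003, 0.002, -1.0]]
contact_force: [0.6, 0.1, 5.8]
finger_gap: 0.37
grip_force: 40.5
```

play_rows(increments=[[0,0,0,0,0,0.05,1],[0,0,0,0,0,0.1333,1],[0,0,0,0,0,0.2333,1],[0,0,0,-0.0167,-0.02,0.3,1],[0,0,0,-0.0667,-0.08,0.3217,1],[0,0,0,-0.125,-0.15,0.3217,1],[0,0,0,-0.1833,-0.225,0.3217,1],[0,0,0,-0.2417,-0.3,0.3217,1],[0,0,0,-0.2967,-0.3633,0.3217,1],[0,0,0,-0.3183,-0.3892,0.3217,1],[0,0,0,-0.3183,-0.3892,0.3217,1],[0,0,0,-0.3183,-0.3892,0.3217,1],[0,0,0,-0.3183,-0.3892,0.3217,1],[0,0,0,-0.3183,-0.3892,0.3217,1]])

```text
time_s: 30.45
position: [0.4451, -0.2443, 0.2003]
eef_rot: [[0.919, 0.395, -0.0], [0.395, -0.919, 0.0], [0.0, -0.0, -1.0]]
contact_force: [0.9, 0.3, -0.4]
finger_gap: 0.366
grip_force: 39.9
```

```bash
python3 - <<'E'
from h import *
np.set_printoptions(precision=4,suppress=True)
p=manip.get_obs()['position']; print(p); im=snap('wrist','w8.png')
print(hullc('wrist','spacer',*p[:2],manip.camera_params('wrist'),p[2]-.009),proj('wrist',(.445,-.2455,.05)))
E
```

```text
[ 0.4451 -0.2443  0.2003]
(array([318.9131, 309.4088]), 6024.180703043938) [321.4147 213.3476]
```

View pics/w8.png

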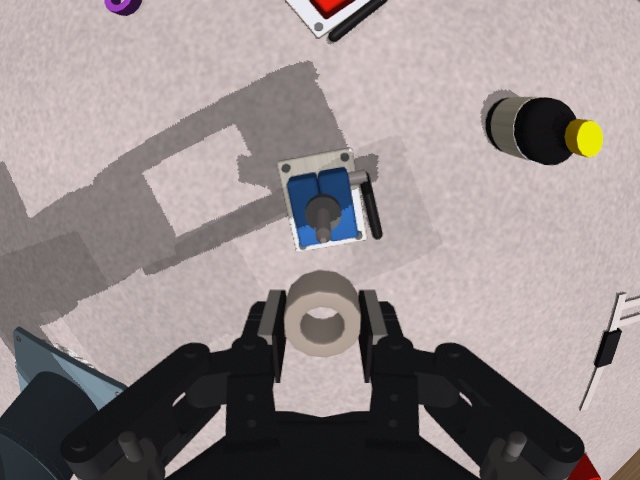

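To row units: -0.139 m is -0.2317, 0.001 m is 0.0017.

play_rows(increments=[[0,0,0,0.0017,0,-0.0333,1],[0,0,0,0.0017,0,-0.0667,1],[0,0,0,0.0017,0,-0.1,1],[0,0,0,0.0017,0,-0.1217,1],[0,0,0,0.0017,0,-0.1333,1],[0,0,0,0.0017,0,-0.1467,1],[0,0,0,0.0017,0,-0.1633,1],[0,0,0,0.0017,0,-0.18,1],[0,0,0,0.0017,0,-0.1967,1],[0,0,0,0.0017,0,-0.2133,1],[0,0,0,0.0017,0,-0.225,1],[0,0,0,0.0017,0,-0.2317,1],[0,0,0,0.0017,0,-0.2317,1]])

```text
time_s: 32.12
position: [0.4455, -0.245, 0.0611]
eef_rot: [[0.919, 0.394, -0.0], [0.394, -0.919, 0.0], [-0.0, -0.0, -1.0]]
contact_force: [0.6, 0.3, 0.7]
finger_gap: 0.365
grip_force: 39.9
```

To row units: -0.004 m is -0.0067, -0.003 m is -0.005.

play_rows(increments=[[0,0,0,0,0,-0.0017,1],[0,0,0,0,0,-0.0033,1],[0,0,0,0,0,-0.005,1],[0,0,0,0,0,-0.0067,1],[0,0,0,0,0,-0.0067,1]])

```text
time_s: 32.75
position: [0.4458, -0.2452, 0.0589]
eef_rot: [[0.919, 0.394, 0.001], [0.394, -0.919, -0.001], [0.0, 0.001, -1.0]]
contact_force: [-4.1, 3.0, 14.2]
finger_gap: 0.366
grip_force: 41.5
```

To row units: 0.4995 m is 0.8325, 0.143 m is 0.2383.

play_rows(increments=[[0,0,0,0,0,0.0017,1],[0,0,0,0,0,0.0017,0.35],[0,0,0,0,0,0.0017,0.35],[0,0,0,0,0,0.0017,0.35],[0,0,0,0,0,0.025,0.35],[0,0,0,0,0,0.075,0.35],[0,0,0,0,0,0.15,0.35],[0,0,0,0,0.0333,0.2167,0.35],[0,0,0,0,0.1167,0.2383,0.3],[0,0,0,0.0033,0.2167,0.2383,0.3],[0,0,0,0.005,0.3167,0.2383,0.3],[0,0,0,0.0067,0.4167,0.2383,0.3],[0,0,0,0.0083,0.5167,0.2383,0.3],[0,0,0,0.01,0.6167,0.2383,0.3],[0,0,0,0.0117,0.7167,0.2383,0.3],[0,0,0,0.0133,0.8,0.2383,0.3],[0,0,0,0.0142,0.8325,0.2383,0.3],[0,0,0,0.0142,0.8325,0.2383,0.3],[0,0,0,0.0142,0.8325,0.2383,0.3],[0,0,0,0.0142,0.8325,0.2383,0.3]])

```text
time_s: 35.25
position: [0.4544, 0.253, 0.2004]
eef_rot: [[0.92, 0.392, -0.0], [0.392, -0.92, -0.0], [-0.0, 0.0, -1.0]]
contact_force: [-0.1, -0.7, -0.5]
finger_gap: 0.697
grip_force: 0.0
```

```bash
python3 - <<'E'
from h import *
np.set_printoptions(precision=4,suppress=True)
look('spring_seat',(.4545,.254),fn='w9.png')
s=snap('scene'); cv2.imwrite('pics/v9.png',cv2.resize(s[110:210,190:310],(600,500),interpolation=cv2.INTER_CUBIC))
E
```

```text
35.3 [0.4544 0.2532 0.2004] gap 0.7006920801210476 pred [319.375  200.3471] (array([322.0348, 197.4409]), 2377.5)
spring_seat [0.4563 0.2521] area 2584.4020992927253
```

View pics/v9.png

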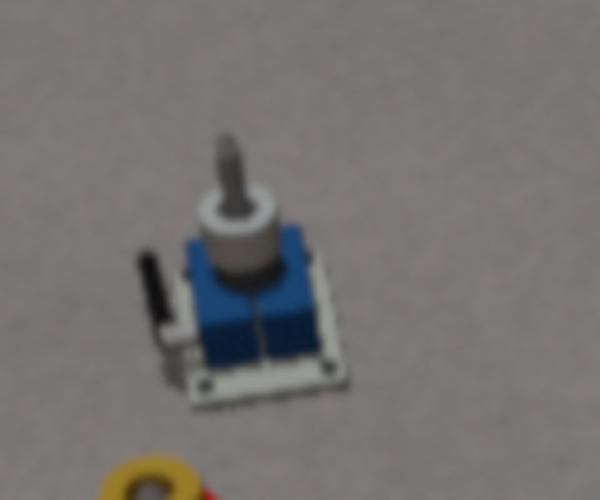

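To row units: -0.186 m is -0.31, 0.0015 m is 0.0025.

play_rows(increments=[[0,0,0,0.0025,0,-0.0833,0.3],[0,0,0,0.0025,0,-0.1667,0.3],[0,0,0,0.0025,0,-0.2333,0.3],[0,0,0,0.0025,0,-0.2783,0.3],[0,0,0,0.0025,0,-0.3033,0.3],[0,0,0,0.0025,0,-0.31,0.3],[0,0,0,0.0025,0,-0.31,0.3],[0,0,0,0.0025,0,-0.31,1],[0,0,0,0.0025,0,-0.31,1],[0,0,0,0.0025,0,-0.31,1],[0,0,0,0.0025,0,-0.31,1],[0,0,0,0.0025,0,-0.31,1]])

```text
time_s: 36.85
position: [0.4566, 0.2547, 0.0159]
eef_rot: [[0.919, 0.394, 0.003], [0.394, -0.919, 0.001], [0.003, 0.001, -1.0]]
contact_force: [-0.6, -1.3, 7.0]
finger_gap: 0.427
grip_force: 39.2
```

To row units: -0.4995 m is -0.8325, -0.37 m is -0.6167.

play_rows(increments=[[0,0,0,0,0,0.05,1],[0,0,0,0,0,0.1333,1],[0,0,0,0,0,0.2333,1],[0,0,0,0,-0.0333,0.2917,1],[0,0,0,-0.0017,-0.1167,0.31,1],[0,0,0,-0.0033,-0.2167,0.31,1],[0,0,0,-0.005,-0.3167,0.31,1],[0,0,0,-0.0083,-0.4167,0.31,1],[0,0,0,-0.01,-0.5167,0.31,1],[0,0,0,-0.0133,-0.6167,0.31,1],[0,0,0,-0.015,-0.7167,0.31,1],[0,0,0,-0.0167,-0.8,0.31,1],[0,0,0,-0.0175,-0.8325,0.31,1],[0,0,0,-0.0175,-0.8325,0.31,1],[0,0,0,-0.0175,-0.8325,0.31,1],[0,0,0,-0.0175,-0.8325,0.31,1]])

```text
time_s: 38.85
position: [0.4452, -0.2435, 0.2005]
eef_rot: [[0.918, 0.396, 0.0], [0.396, -0.918, 0.0], [0.0, -0.0, -1.0]]
contact_force: [-0.3, -0.1, -0.9]
finger_gap: 0.425
grip_force: 40.3
```

```bash
python3 - <<'E'
from h import *
np.set_printoptions(precision=4,suppress=True)
p=manip.get_obs()['position']; look('spring_seat',p[:2],60,p[2]-.016,'w10.png')
E
```

```text
38.9 [ 0.4453 -0.2437  0.2005] gap 0.42485290720618585 pred [319.1405 299.6103] (array([321.9419, 293.6378]), 8766.5)
spring_seat [ 0.4447 -0.2452] area 9879.93902065535
```

View pics/w10.png

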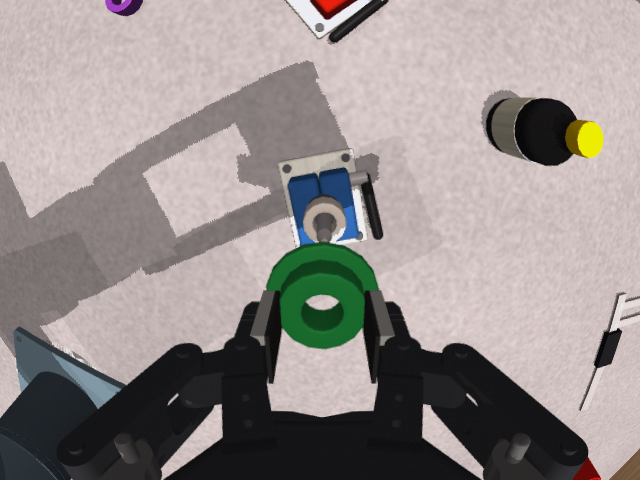

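To row units: -0.11 m is -0.1833, -0.088 m is -0.1467.

play_rows(increments=[[0,0,0,0.0008,0,-0.0333,1],[0,0,0,0.0008,0,-0.0667,1],[0,0,0,0.0008,0,-0.095,1],[0,0,0,0.0008,0,-0.11,1],[0,0,0,0.0008,0,-0.1217,1],[0,0,0,0.0008,0,-0.1333,1],[0,0,0,0.0008,0,-0.1467,1],[0,0,0,0.0008,0,-0.16,1],[0,0,0,0.0008,0,-0.1733,1],[0,0,0,0.0008,0,-0.1817,1],[0,0,0,0.0008,0,-0.1833,1],[0,0,0,0.0008,0,-0.1833,1]])

```text
time_s: 40.4
position: [0.4457, -0.2451, 0.0904]
eef_rot: [[0.919, 0.394, 0.0], [0.394, -0.919, -0.0], [0.0, 0.0, -1.0]]
contact_force: [0.4, -0.8, -0.8]
finger_gap: 0.425
grip_force: 40.3
```

play_rows(increments=[[0,0,0,0,0,-0.0017,1],[0,0,0,0,0,-0.0033,1],[0,0,0,0,0,-0.005,1],[0,0,0,0,0,-0.005,1]])

```text
time_s: 40.9
position: [0.4458, -0.2451, 0.088]
eef_rot: [[0.919, 0.394, 0.0], [0.394, -0.919, -0.0], [0.0, 0.001, -1.0]]
contact_force: [-1.7, 1.6, 5.5]
finger_gap: 0.422
grip_force: 41.1
```

Contact at the expected 72 mm. I release and retreat.

To row units: 0.15 m is 0.25, 0.13 m is 0.2167.

play_rows(increments=[[0,0,0,0,0,-0.0008,1],[0,0,0,0,0,0,0.3],[0,0,0,0,0,0,0.3],[0,0,0,0,0,0,0.3],[0,0,0,0,0,0.025,0.3],[0,0,0,0,0,0.075,0.3],[0,0,0,0,0,0.15,0.3],[0,0,0,0,0,0.2167,0.3],[0,0,0,-0.0833,0,0.25,0.3],[0,0,0,-0.1667,0,0.25,0.3],[0,0,0,-0.1667,0,0.25,0.3],[0,0,0,-0.1667,0,0.25,0.3],[0,0,0,-0.1667,0,0.25,0.3]])

```text
time_s: 42.52
position: [0.3465, -0.2453, 0.2376]
eef_rot: [[0.919, 0.394, 0.001], [0.394, -0.919, -0.0], [0.0, 0.001, -1.0]]
contact_force: [-0.0, 0.6, 0.0]
finger_gap: 0.699
grip_force: 0.0
```

```bash
python3 - <<'E'
from h import *
s=snap('scene'); cv2.imwrite('pics/v11.png',cv2.resize(s[110:260,110:310],(800,600),interpolation=cv2.INTER_CUBIC))
E
```

```text
(no output)
```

View pics/v11.png

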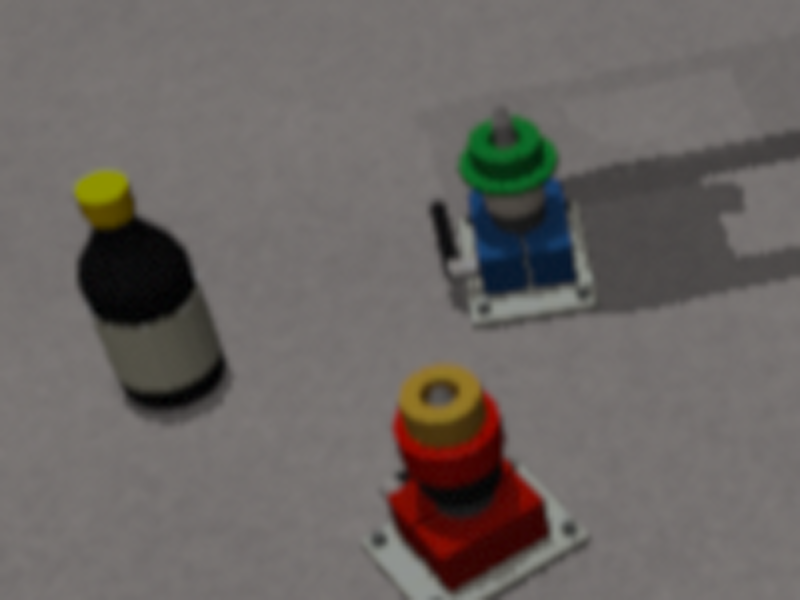

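Both stacks are upright and in the right order: the red clamp's at (440,440) in the crop, the blue clamp's at (510,190). The bottle is untouched.

```bash
python3 -c "
from plant import manip
print(manip.finish_job())"
```

```text
the job is handed in; nothing more can be done
None
```

I built both shafts in the requested order, each part lowered until it rested on what was below it, and handed the job in after about 43 s of the 122 s; the final picture shows both stacks upright, but no verdict came back.

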